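# Take the left-hand nut off the flat lap

## Task

The grinding disc of the flat lap is due for a change: its spindle is locked, and the round hand nut in the middle has a left-hand thread, so it loosens clockwise seen from above. Unscrew it that way, feeling that it gives and letting it climb, and never bear down on it, strain it the wrong way, wrench it sideways or tug at the thread (the disc is brittle, the thread soft). Once it is truly free lift it straight off and set it down gently, upright, in the aluminium parts tray, leaving the other things on the bench where they are.

Things in the scene. Friction and masses are not known exactly. Their poses are not given: they have to be found in the camera images.
- nut: Round steel hand nut in the middle of the lap, 47 mm across (48 over its base), 46 mm tall, 0.18 to 0.29 kg: a solid fluted grip from 26 to 46 mm up, a hollow threaded skirt below. Origin: centre of its underside, z up. It starts tight: turning it takes 0.2 to 0.7 N m at first, then, within a quarter turn, almost nothing. Let go for a fresh grasp, it stays where it is.
- nut_grip (a point): Point on the nut's axis, 36 mm above its underside, the middle of the fluted grip
- machine: Flat lap standing fixed on the bench: grey housing 300 mm (x) by 310 mm (y), top 80 mm up; on it a round grey splash pan, outer radius 136 mm, rim 110 mm above the bench. Origin: centre of its foot, under the spindle axis; z up
- spindle: Upright steel spindle, locked, 32 mm across its coarse left-hand thread. Origin: on its axis 108 mm above the bench, at the nut's underside (within 3 mm) at the start. Turned clockwise from above the nut climbs, by some mm in a quarter turn, and must be let climb (feel for it); it has nearly 2 mm play up and down, 1 mm sideways, and is free to lift somewhere within the first half turn (turning further does no harm)
- spindle_tip (a point): Top of the spindle, 24 mm above the spindle's origin; hidden inside the nut at the start
- disc: Grey abrasive disc, 200 mm across, lying level under the nut on a rubber backing that gives 15 N per mm; the tight nut bears on it with 12 to 40 N, and it rises by up to 2.5 mm as the nut is undone. Brittle. Origin: centre of its upper face, about 108 mm above the bench
- tray: Open aluminium parts tray fixed on the bench, 150 mm (x) by 190 mm (y), walls 26 mm high and 3 mm thick. Origin: centre of its underside
- tray_in (a point): Centre of the tray's inner floor, axes as the tray's
- cast: Concrete cast of a dog's head, a bystander, about 100 mm wide and 135 mm tall over its ears. Origin: centre of its underside
- tub: White plastic tub with a screw lid, a bystander, 90 mm across, 110 mm tall. Origin: centre of its underside
- brush: Flat paint brush lying on the bench beyond the tray, a bystander, 200 mm long. Origin: its middle, on the bench
- spare_disc: Small abrasive disc for hand sanding lying on the robot's side of the tray, a bystander, 125 mm across, 5 mm thick. Origin: centre of its underside
Things that resemble listed ones, but are neither listed nor needed, are in the scene too. Several things have the shape of the nut; the one meant has the colours described above.

How it is judged (in metres and radians):
On the way:
1. the nut is unscrewed and lifted straight off the top of the spindle (z of nut in the frame of spindle_tip above 0.002 m and horizontal distance between nut and spindle_tip below 0.03 m).
At the end, for the whole second after the job is handed in: The nut stands upright (tilt below 0.1 rad) and at rest on the floor of the parts tray, inside its walls, let go of; the cast, tub, brush and spare disc are within 30 mm of where they were (x of nut in the frame of tray_in between -0.055 and 0.055 m and y of nut in the frame of tray_in between -0.075 and 0.075 m and z of nut in the frame of tray_in below 0.005 m and angle between nut's own z axis and vertical below 0.1 rad and linear speed of nut below 0.02 m/s and distance of each of cast, tub, brush, spare_disc from where it was at the start of the episode below 0.03 m); the robot touches nothing.
It fails at once if the nut is pressed on the disc with more than 60 N (borne down on, or turned the wrong way until it strains) (contact force between nut and disc above 60 N).
It fails at once if the nut is forced against the spindle's thread with more than 60 N (contact force between nut and spindle above 60 N).
It fails at once if the nut, no longer bearing on the disc, still strains the thread with more than 20 N (tugged, held back as it climbs, or wrenched sideways) (contact force between nut and spindle above 20 N and contact force between nut and disc below 1 N).
It fails at once if the nut is dropped or thrown (moves faster than 0.5 m/s with no finger on it) (linear speed of nut above 0.5 m/s and contact force between the fingers and nut below 0.3 N).
It fails at once if a bystander (cast, tub, brush or spare disc) is moved more than 30 mm (distance of any of cast, tub, brush, spare_disc from where it was at the start of the episode above 0.03 m).
It also fails if it takes over 64 s, if anything falls off the work surface, if the arm or the gripper's body presses on something with over 40 N, if the wrist force passes 120 N, or if a joint passes its speed limit or range.

## Robot

A 6-joint arm with a two-finger parallel gripper is mounted at the origin on the work surface. World frame = base frame: x ahead of the robot, y to its left, z up, the work surface at z = 0. Lengths are in mm, angles in rad, forces in N, time in s.
With the tool pointing down it reaches from about 275 to 750 mm from the base axis. Payload 10.2 kg.
Tool frame: the origin (TCP) lies midway between the tips of the shut fingers; the grasp point (between the pads) lies grasp_offset behind it (grasp_offset is the distance from the TCP to the grasp point, in mm); x points along the fingers, z is the direction in which the jaws open and shut, and the axes are right-handed (so a half turn about x gives the same grasp; the last joint's range is limited). The gripper opens to 85 mm and grips with 20 to 120 N. Pads are 22 mm wide; open, the fingers measure 114 mm over their backs; the gripper's body (76 mm by 85 mm) begins 54 mm behind the grasp point. The pads swing forward as they close: fully open they stand 13 mm farther back than shut.
Start: joints at [0.982, 0.313, 1.498, -0, 1.331, -0.223], TCP at [187.804, 490.266, 231.294] pointing down, gripper open.
Joint ranges: [-2.94, 2.94], [-0.97, 2.17], [0.19, 2.56], [-1.23, 4.37], [0.02, 3.11], [-2.88, 2.88]. Speed limits (rad/s): [2.39, 2.39, 3.01, 3.14, 3.14, 3.14].

## Interface

Orientations are given as a unit quaternion [w, x, y, z].
In Python, from rig import sense, capture, calibration, finish_job, grasp_offset gives the robot as it stands.
- The arm moves only by the shell command python3 -m jog 'ROWS' [FORCE]. ROWS is JSON, a list of rows, each an object with "linear": the shift along the tool's x, y, z scaled (see below), a list of three; "rotation": the turn, a rotation vector about the tool's x, y, z scaled (see below), a list of three; "grip": the finger opening in mm, from 0 to 85.4. A call has 1 to 20 rows; each row is the pose to reach, as a shift and turn from the pose measured when the call began, along the tool's axes at that moment; what a row does not reach only later rows make up. The controller multiplies each number of a shift by 0.3 m and each number of a turn by 0.5 rad. A row lasts 1/12 s, in which the tool goes at most 41.7 mm and 7.16 degrees, less where a joint would pass 70% of its speed; a pose out of reach is approached as far as the arm can. A call with a number of a shift or a turn outside -1 to 1 is refused whole. A call with a gripper value outside its range is refused whole. The fingers move at their own pace and stop on an object; FORCE is the grip in N (left out, the last holds). Time passes only in rows, so rows that repeat a pose let the fingers close. It gives the time, the measured TCP pose, the force and the opening at its end, in the units of the state.
- sense(): the state, without advancing time (a new reading comes with each control period).
- capture(name): name is "scene" or "side" or "wrist"; returns (picture, depth): 400x640x3 uint8, red, green, blue; 400x640 float32, mm along the optical axis (not along the pixel's ray), 0 where there is no reading.
- calibration(name): a dict with "intrinsics" (3x3 intrinsics, pixels), "world_from_camera" (4x4, takes a point from camera to world coordinates). Camera axes: x right, y up, looking along -z (the intrinsics and any distortion apply to the point x, -y, -z); pixel columns grow to the right and rows downward; lengths in mm; the calibration is good to about 2 mm. A picture is of the moment at which its call begins: read the wrist's pose just before it. calibration takes no time and is no camera call; for the wrist camera it gives the pose at the moment of the call.
- finish_job(): hands the job in, once; it reports no verdict.
The state is a dict: "time_s": time; "joints": joint angles; "dq": joint speeds; "tau": joint torques, N m; "eef_pos": TCP position; "ee_rot": TCP orientation; "force": force on the tool from outside, world axes, zero at the start; "wrist_torque": the same for the moment, N m; "grip_width": opening from 0.0 (shut) to 1.0 (fully open).
Only numpy, scipy, OpenCV 4.12 (cv2) and the standard library are available. Lean on these libraries where they do the work, as an engineer would, in place of code of your own. Each camera call takes 0.05 s, during which the arm holds its last target.

## Working session

There is one attempt and no reset: what is moved stays moved. The work goes in short steps, Python scripts to look and compute and a shell command to move; the robot and the scene stay as the last step left them, time stands still between calls to the robot, and variables do not carry over. Pictures are saved under pics/ and viewed, and the job is handed in when it is done.

```bash
ls; mkdir -p pics
python3 - <<'E'
from rig import sense, capture, calibration, grasp_offset
import cv2
print(sense()); print(grasp_offset)
for n in ("scene","side","wrist"):
    c=calibration(n); print(n,c)
    p,d=capture(n); cv2.imwrite(f"pics/{n}0.png",p[:,:,::-1]); 
    import numpy as np; np.save(f"pics/{n}0d.npy",d)
E
```

```text
pics
{'time_s': 0.0, 'joints': array([ 9.81645327e-01,  3.13392427e-01,  1.49846309e+00, -6.40237795e-06,
        1.33097847e+00, -2.23400344e-01]), 'dq': array([ 1.14538365e-03, -1.39005469e-03,  5.82247433e-04,  4.54127628e-04,
       -9.47212651e-04,  6.02004042e-05]), 'tau': array([ 1.81076421e-04, -4.12261891e+01, -2.59752649e+01, -6.26517658e-05,
        4.02520862e-03, -1.36655325e-05]), 'eef_pos': array([187.62938666, 490.044541  , 230.75474204]), 'ee_rot': array([ 0.58218397, -0.40089842,  0.58299776,  0.40056947]), 'force': array([ 0.06189875, -0.73567062,  0.40250165]), 'wrist_torque': array([-0.00351502, -0.00882068,  0.0075173 ]), 'grip_width': 1.0006574691487418}
18.700000000000003
scene {'intrinsics': array([[472.7247053 ,   0.        , 323.74692111],
       [  0.        , 472.7247053 , 199.85863251],
       [  0.        ,   0.        ,   1.        ]]), 'world_from_camera': array([[-5.88820771e-01, -6.29719602e-01,  5.06698453e-01,
         1.09801096e+03],
       [ 8.08227579e-01, -4.64651935e-01,  3.61755110e-01,
         4.89731842e+02],
       [ 7.63413263e-03,  6.
[... 520 characters left out ...]
.79533539e-02,  7.75175996e-01,  6.31490184e-01,
         8.02114401e+02],
       [ 0.00000000e+00,  0.00000000e+00,  0.00000000e+00,
         1.00000000e+00]])}
wrist {'intrinsics': array([[360.76591479,   0.        , 325.64031187],
       [  0.        , 360.76591479, 193.4014644 ],
       [  0.        ,   0.        ,   1.        ]]), 'world_from_camera': array([[ 3.57790163e-01, -8.94668502e-01, -2.67496674e-01,
         1.18080479e+02],
       [ 9.33801311e-01,  3.42444463e-01,  1.03667266e-01,
         5.16669882e+02],
       [-1.14508293e-03, -2.86879873e-01,  9.57965880e-01,
         3.72398973e+02],
       [ 0.00000000e+00,  0.00000000e+00,  0.00000000e+00,
         1.00000000e+00]])}
```

View pics/scene0.png

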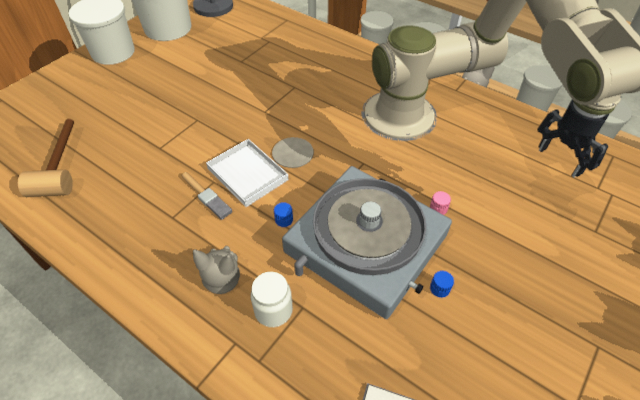

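View pics/side0.png

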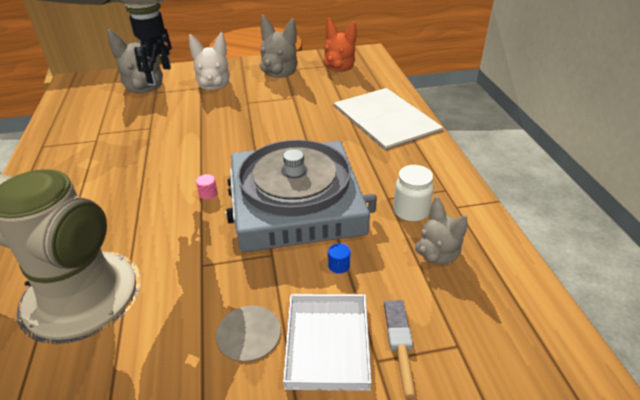

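View pics/wrist0.png

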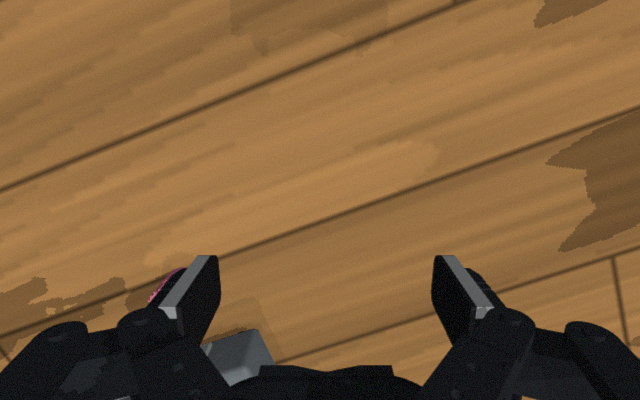

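The things shaped like the nut are steel-grey at scene (370,215) / side (293,163), blue at scene (283,214), blue at (442,284) and pink at (441,203). Only the grey one is steel and stands in the middle of the lap. I'll confirm it in a crop and measure it.

```bash
cat > h.py <<'E'
import numpy as np, cv2
from rig import sense, capture, calibration, grasp_offset
def cloud(n,d,c=None):
    c=c or calibration(n); K=c["intrinsics"]; T=c["world_from_camera"]
    v,u=np.mgrid[0:400,0:640]
    P=np.stack([(u-K[0,2])/K[0,0]*d,-(v-K[1,2])/K[1,1]*d,-d],-1)
    W=P@T[:3,:3].T+T[:3,3]; W[d<=0]=np.nan; return W
def ray(n,u,v,z,c=None):
    c=c or calibration(n); K=c["intrinsics"]; T=c["world_from_camera"]
    r=T[:3,:3]@np.array([(u-K[0,2])/K[0,0],-(v-K[1,2])/K[1,1],-1]); o=T[:3,3]
    return o+r*(z-o[2])/r[2]
def proj(n,p,c=None):
    c=c or calibration(n); K=c["intrinsics"]; T=c["world_from_camera"]
    q=T[:3,:3].T@(np.array(p,float)-T[:3,3]); return K[0,2]+K[0,0]*q[0]/-q[2],K[1,2]-K[1,1]*q[1]/-q[2]
E
python3 - <<'E'
from h import *
a=cv2.imread("pics/scene0.png"); b=cv2.imread("pics/side0.png")
A=cv2.resize(a[175:255,330:410],(400,400),interpolation=cv2.INTER_CUBIC)
B=cv2.resize(b[125:205,253:333],(400,400),interpolation=cv2.INTER_CUBIC)
cv2.imwrite("pics/crop0.png",np.hstack([A,B]))
for n in ("scene","side"):
    d=np.load(f"pics/{n}0d.npy"); W=cloud(n,d)
    u,v=(370,210) if n=="scene" else (293,156)
    S=W[v-25:v+25,u-25:u+25].reshape(-1,3)
    t=S[(S[:,2]>147)&(S[:,2]<165)]
    (cx,cy),r=cv2.minEnclosingCircle(t[:,:2].astype(np.float32))
    print(n,"nut top",len(t),np.median(t[:,2]),t[:,:2].mean(0),cx,cy,r)
    R=W.reshape(-1,3); 
    m=(R[:,2]>100)&(R[:,2]<116)&(np.hypot(R[:,0]-cx,R[:,1]-cy)<150)
    rr=R[m]; q=rr[np.hypot(rr[:,0]-cx,rr[:,1]-cy)<90]; print(" disc z",np.median(q[:,2]))
    # tray: white-ish low
    img=cv2.cvtColor(a if n=="scene" else b,cv2.COLOR_BGR2HSV)
    for h in (3,26):
        m=((img[...,1]<40)&(img[...,2]>170)).astype(np.uint8)
        cs,_=cv2.findContours(m,cv2.RETR_EXTERNAL,cv2.CHAIN_APPROX_SIMPLE)
        x=(248,170) if n=="scene" else (328,340)
        for c in cs:
            if cv2.pointPolygonTest(c,x,False)>=0:
                bx=cv2.boxPoints(cv2.minAreaRect(c)); 
                ap=cv2.approxPolyDP(cv2.convexHull(c),5,True).reshape(-1,2)
                print(" tray",h,[(tuple(map(int,p)),ray(n,*p,h)[:2].round(1).tolist()) for p in ap])
    f=W.reshape(-1,3); x=(248,172) if n=="scene" else (328,340)
    print(" floor",W[x[1],x[0]])
E
```

```text
scene nut top 293 154.40156904625314 [493.48826    190.55192184] 492.1517028808594 188.7290496826172 24.99477195739746
 disc z 108.95586684929242
 tray 3 [((248, 139), [381.0, -311.1]), ((287, 179), [436.7, -112.5]), ((246, 205), [576.8, -143.5]), ((207, 162), [524.9, -343.4])]
 tray 26 [((248, 139), [397.1, -293.1]), ((287, 179), [451.6, -99.0]), ((246, 205), [588.5, -129.3]), ((207, 162), [537.8, -324.7])]
 floor [ 483.4873623  -219.38435174    4.03775758]
side nut top 236 154.46951134447642 [487.41617282 182.55726561] 487.7540283203125 186.27978515625 25.254480361938477
 disc z 109.22592500796281
 tray 3 [((364, 295), [581.8, -128.6]), ((370, 383), [541.5, -319.0]), ((285, 389), [393.3, -300.5]), ((291, 295), [433.8, -98.0])]
 tray 26 [((364, 295), [576.0, -146.4]), ((370, 383), [536.8, -331.3]), ((285, 389), [393.0, -313.4]), ((291, 295), [432.3, -116.7])]
 floor [ 486.72728447 -220.1636803     5.00495287]
```

View pics/crop0.png

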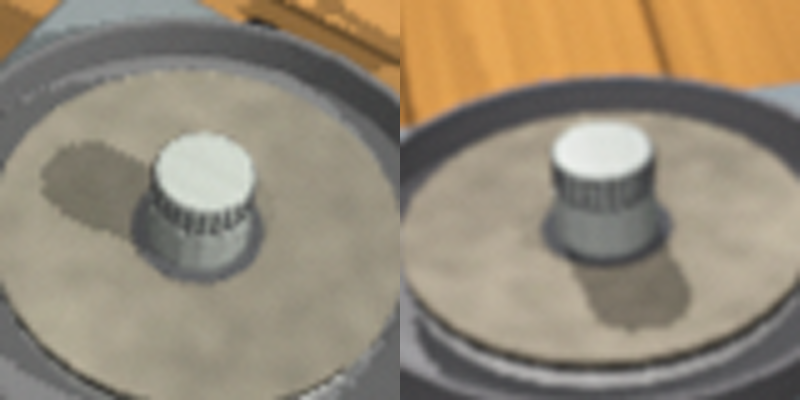

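The crop shows a plain steel-grey round nut with a fluted band, in the centre of the grey disc; this is the one meant. It sits at about (490,187), with its top at z≈154, and the tray centre is at about (489,-219). Next I move over the nut for a wrist view.

```bash
cat >> h.py <<'E'
from scipy.spatial.transform import Rotation as Rn
def pose():
    s=sense(); q=s["ee_rot"]; return s,np.array(s["eef_pos"]),Rn.from_quat([q[1],q[2],q[3],q[0]])
def goto(target,Rt=None):
    s,p,R=pose(); l=R.inv().apply(np.array(target)-p)/300
    r=(R.inv()*Rt).as_rotvec()/0.5 if Rt is not None else np.zeros(3)
    print("from",p.round(2),"linear",l.round(4),"rot",r.round(4)); return l,r
def down():  # nearest exactly-down orientation keeping yaw
    s,p,R=pose(); M=R.as_matrix(); x=np.array([0,0,-1.]); z=M[:,2].copy(); z[2]=0; z/=np.linalg.norm(z)
    return Rn.from_matrix(np.stack([x,np.cross(z,x),z],1))
def st():
    s,p,R=pose(); M=R.as_matrix()
    print("t",round(s["time_s"],2),"p",p.round(2),"F",s["force"].round(2),"T",s["wrist_torque"].round(3),"j6",s["joints"][5].round(3),"tilt",np.degrees(np.arccos(-M[2,0])).round(2),"jawyaw",np.degrees(np.arctan2(M[1,2],M[0,2])).round(1),"w",round(s["grip_width"]*85.4,2))
E
python3 - <<'E'
from h import *
st(); goto([490,187.5,235],down()); print(pose()[2].as_matrix().round(3))
E
```

```text
t 0.15 p [187.71 490.1  230.86] F [-0.31 -0.39 -0.79] T [-0.007  0.054  0.055] j6 -0.223 tilt 0.06 jawyaw 69.0 w 85.21
from [187.71 490.1  230.86] linear [-0.0135 -1.3018 -0.5815] rot [-0.     -0.002  -0.0004]
[[-0.001 -0.934  0.358]
 [-0.001  0.358  0.934]
 [-1.     0.    -0.001]]
```

```bash
python3 -m jog '[{"linear":[-0.01,-0.12,-0.054],"rotation":[0,0,0],"grip":85},{"linear":[-0.01,-0.25,-0.11],"rotation":[0,0,0],"grip":85},{"linear":[-0.01,-0.37,-0.165],"rotation":[0,0,0],"grip":85},{"linear":[-0.01,-0.5,-0.22],"rotation":[0,0,0],"grip":85},{"linear":[-0.01,-0.62,-0.277],"rotation":[0,0,0],"grip":85},{"linear":[-0.01,-0.75,-0.335],"rotation":[0,0,0],"grip":85},{"linear":[-0.01,-0.87,-0.39],"rotation":[0,0,0],"grip":85},{"linear":[-0.01,-0.98,-0.438],"rotation":[0,0,0],"grip":85}]'
python3 - <<'E'
from h import *
st(); goto([490,187.5,235],down())
E
```

```text
time_s: 0.82
eef_pos: [416.5, 260.2, 233.9]
ee_rot: [0.582, -0.401, 0.583, 0.4]
force: [-0.0, 1.0, 0.2]
grip_width: 0.993
t 0.82 p [416.5  260.18 233.88] F [-0.05  1.03  0.18] T [-0.012  0.036 -0.018] j6 -0.884 tilt 0.06 jawyaw 69.0 w 84.81
from [416.5  260.18 233.88] linear [-0.0036 -0.3155 -0.1384] rot [-0.     -0.0022 -0.0005]
```

```bash
python3 -m jog '[{"linear":[0,-0.12,-0.05],"rotation":[0,0,0],"grip":85},{"linear":[0,-0.23,-0.1],"rotation":[0,0,0],"grip":85},{"linear":[0,-0.315,-0.138],"rotation":[0,0,0],"grip":85},{"linear":[0,-0.315,-0.138],"rotation":[0,0,0],"grip":85}]'
python3 - <<'E'
from h import *
st(); c=calibration("wrist"); p,d=capture("wrist"); cv2.imwrite("pics/w1.png",p[:,:,::-1])
W=cloud("wrist",d,c); print(proj("wrist",[490,187,154],c))
m=(W[...,2]>145)&(W[...,2]<165)&(np.hypot(W[...,0]-490,W[...,1]-187)<45)
t=W[m]; print(m.sum(),np.median(t[:,2]),t.mean(0)); (a,b),r=cv2.minEnclosingCircle(t[:,:2].astype(np.float32)); print("circ",a,b,r)
k=cv2.morphologyEx(m.astype(np.uint8),cv2.MORPH_OPEN,np.ones((3,3))); cs,_=cv2.findContours(k,cv2.RETR_EXTERNAL,cv2.CHAIN_APPROX_NONE); q=max(cs,key=cv2.contourArea)
e=cv2.fitEllipse(q); print(e, ray("wrist",*e[0],154.3,c))
dm=(W[...,2]>105)&(W[...,2]<112)&(np.hypot(W[...,0]-490,W[...,1]-187)<95); print("disc",np.median(W[dm][:,2]))
E
```

```text
time_s: 1.15
eef_pos: [492.6, 184.1, 233.2]
ee_rot: [0.583, -0.4, 0.584, 0.399]
force: [0.8, 0.5, 0.3]
grip_width: 0.996
t 1.15 p [492.6  184.07 233.2 ] F [0.83 0.53 0.26] T [ 0.039 -0.014  0.01 ] j6 -1.064 tilt 0.12 jawyaw 68.7 w 85.02
(np.float64(329.02952916153896), np.float64(200.6216174830098))
4166 154.00980210951218 [487.38313563 189.59461064 153.81459169]
circ 489.0032958984375 189.00340270996094 24.64809799194336
((331.3625793457031, 195.11679077148438), (70.70114135742188, 72.79019165039062), 95.57324981689453) [487.00291562 189.75310794 154.3       ]
disc 108.18215867820209
```

View pics/w1.png

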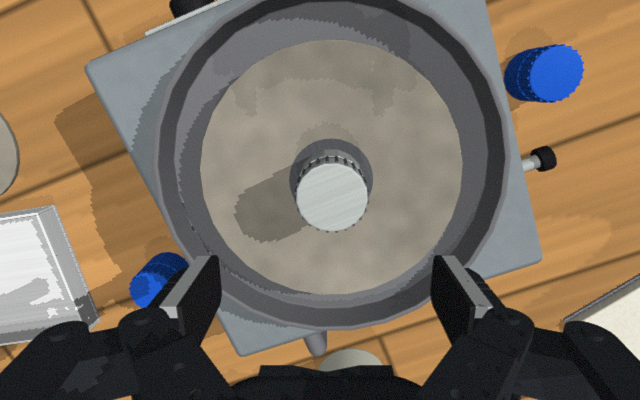

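Run:
```python
from h import *
for n,(u,v) in dict(scene=(371,209),side=(293,155)).items():
    g=cv2.imread(f"pics/{n}0.png"); g8=cv2.resize(g[v-20:v+20,u-20:u+20],None,fx=8,fy=8,interpolation=cv2.INTER_CUBIC)
    gr=cv2.cvtColor(g8,cv2.COLOR_BGR2GRAY); th,m=cv2.threshold(gr,0,255,cv2.THRESH_OTSU)
    cs,_=cv2.findContours(m,cv2.RETR_EXTERNAL,cv2.CHAIN_APPROX_NONE)
    for q in sorted(cs,key=cv2.contourArea)[-2:]:
        e=cv2.fitEllipse(cv2.convexHull(q)); x,y=(e[0][0]+.5)/8-.5+u-20,(e[0][1]+.5)/8-.5+v-20
        print(n,th,x,y,np.array(e[1])/8,ray(n,x,y,154))
    cv2.imwrite(f"pics/m_{n}.png",np.hstack([gr,m]))
s,p,R=pose(); print(proj("wrist",[p[0],p[1],154]), proj("wrist",p))
```

```text
scene 136.0 374.23415184020996 222.8504409790039 [ 7.30367327 12.33955669] [519.57561721 218.37496536 154.        ]
scene 136.0 378.61718940734863 207.57495880126953 [36.27835083 66.07765198] [476.4241305  203.17934638 154.        ]
side 135.0 287.6573305130005 138.3502552509308 [17.69601631 34.0166626 ] [486.58856124 261.27606905 154.        ]
side 135.0 294.1787853240967 162.38621139526367 [30.46178818 65.0960083 ] [486.93830894 157.44863884 154.        ]
(np.float64(326.1959187516438), np.float64(205.90371129687844)) (np.float64(326.14699586930186), np.float64(264.0337164994355))
```

View pics/m_side.png

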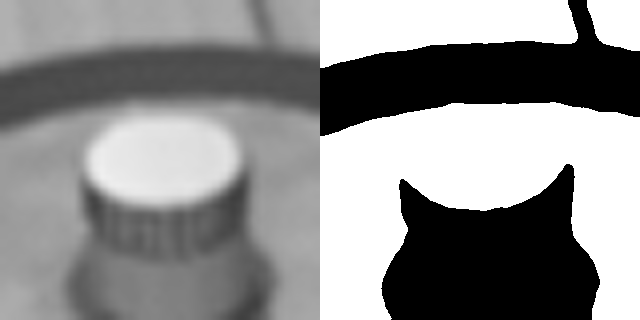

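View pics/m_scene.png

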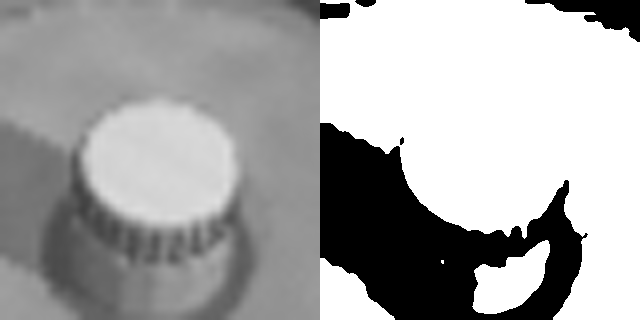

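Run:
```python
from h import *
for n,(u,v) in dict(scene=(371,209),side=(293,155)).items():
    g=cv2.imread(f"pics/{n}0.png"); g8=cv2.resize(g[v-20:v+20,u-20:u+20],None,fx=8,fy=8,interpolation=cv2.INTER_CUBIC)
    gr=cv2.cvtColor(g8,cv2.COLOR_BGR2GRAY)
    for th in (185,195,205):
      m=(gr>th).astype(np.uint8)
      cs,_=cv2.findContours(m,cv2.RETR_EXTERNAL,cv2.CHAIN_APPROX_NONE)
      q=max(cs,key=cv2.contourArea)
      e=cv2.fitEllipse(cv2.convexHull(q)); x,y=(e[0][0]+.5)/8-.5+u-20,(e[0][1]+.5)/8-.5+v-20
      print(n,th,round(x,1),round(y,1),np.array(e[1])/8,ray(n,x,y,154))
g=cv2.cvtColor(cv2.imread("pics/w1.png"),cv2.COLOR_BGR2GRAY)
for th in (175,190,200):
    q=max(cv2.findContours((g[130:250,270:390]>th).astype(np.uint8),cv2.RETR_EXTERNAL,cv2.CHAIN_APPROX_NONE)[0],key=cv2.contourArea)
    e=cv2.fitEllipse(cv2.convexHull(q)); x,y=e[0][0]+270,e[0][1]+130; print("wrist",x,y,e[1],ray("wrist",x,y,154))
```

```text
scene 185 370.8 208.9 [15.4031086  19.15036392] [490.49268901 190.50819455 154.        ]
scene 195 370.8 208.9 [14.86690426 18.77830315] [490.61058509 190.61669771 154.        ]
scene 205 370.8 209.0 [14.15578747 18.18120575] [490.87296833 190.84639907 154.        ]
side 185 292.7 154.2 [11.51422405 19.15873909] [488.60544302 190.63767166 154.        ]
side 195 292.7 154.3 [10.98837185 18.80100632] [488.5466838  190.32529099 154.        ]
side 205 292.7 154.3 [10.58058262 18.2829628 ] [488.45237713 190.23962657 154.        ]
wrist 331.9540252685547 196.56229400634766 (67.08055114746094, 70.18448638916016) [486.47892456 191.56070233 154.        ]
wrist 330.6900291442871 193.70357513427734 (59.20151138305664, 70.62437438964844) [484.40105814 191.48996187 154.        ]
wrist 350.37706756591797 172.11913299560547 (6.180594444274902, 24.8729248046875) [475.6552627  208.08140559 154.        ]
```

Run:
```python
from h import *
st(); goto([488.8,190.3,175],down())
```

```text
t 1.2 p [491.03 185.84 233.23] F [-0.23 -0.02 -1.01] T [ 0.009 -0.025 -0.042] j6 -1.062 tilt 0.11 jawyaw 68.8 w 84.64
from [491.03 185.84 233.23] linear [0.1941 0.0121 0.0115] rot [-0.     -0.0034 -0.0021]
```

```bash
python3 -m jog '[{"linear":[0.09,0.01,0.01],"rotation":[0,-0.003,-0.002],"grip":85},{"linear":[0.194,0.01,0.01],"rotation":[0,-0.003,-0.002],"grip":85},{"linear":[0.194,0.01,0.01],"rotation":[0,-0.003,-0.002],"grip":85},{"linear":[0.194,0.01,0.01],"rotation":[0,-0.003,-0.002],"grip":85}]'
python3 - <<'E'
from h import *
st(); c=calibration("wrist"); p,d=capture("wrist"); cv2.imwrite("pics/w2.png",p[:,:,::-1])
W=cloud("wrist",d,c)
m=(W[...,2]>145)&(W[...,2]<165)&(np.hypot(W[...,0]-489,W[...,1]-190)<35)
k=cv2.morphologyEx(m.astype(np.uint8),cv2.MORPH_OPEN,np.ones((3,3))); cs,_=cv2.findContours(k,cv2.RETR_EXTERNAL,cv2.CHAIN_APPROX_NONE); q=max(cs,key=cv2.contourArea)
e=cv2.fitEllipse(cv2.convexHull(q)); print(e, ray("wrist",*e[0],154,c),np.median(W[m][:,2]))
s,pp,R=pose(); print(proj("wrist",[pp[0],pp[1],154],c)); st(); goto([488.8,190.3,127],down())
E
```

```text
time_s: 1.53
eef_pos: [488.3, 190.2, 174.8]
ee_rot: [0.582, -0.399, 0.584, 0.4]
force: [-0.6, 0.4, 0.8]
grip_width: 0.997
t 1.53 p [488.29 190.19 174.81] F [-0.64  0.42  0.78] T [0.027 0.    0.03 ] j6 -1.054 tilt 0.16 jawyaw 68.9 w 85.1
((324.3856201171875, 241.1414794921875), (94.37347412109375, 98.00643920898438), 89.14730834960938) [486.56301374 189.93885099 154.        ] 154.00484956238833
(np.float64(326.9478563875345), np.float64(245.58714964403129))
t 1.58 p [489.23 190.26 176.24] F [ 0.82 -0.95  0.69] T [-0.014 -0.034  0.028] j6 -1.054 tilt 0.03 jawyaw 68.8 w 85.2
from [489.23 190.26 176.24] linear [ 0.1641  0.0015 -0.0004] rot [-0.      0.0004  0.0011]
```

View pics/w2.png

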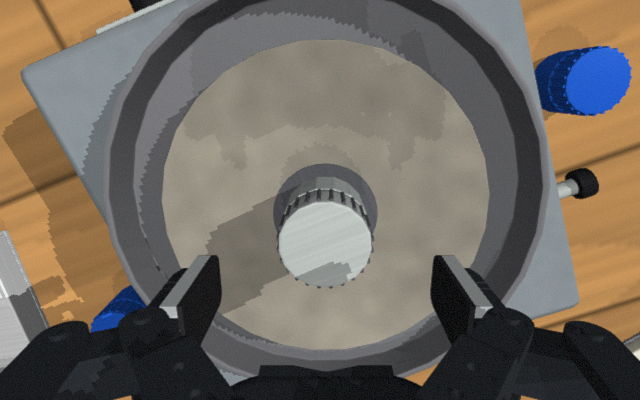

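```bash
python3 -m jog '[{"linear":[0.06,0.002,-0.002],"rotation":[0,0,0],"grip":85},{"linear":[0.12,0.005,-0.002],"rotation":[0,0,0],"grip":75},{"linear":[0.177,0.005,-0.002],"rotation":[0,0,0],"grip":65},{"linear":[0.177,0.005,-0.002],"rotation":[0,0,0],"grip":55},{"linear":[0.177,0.005,-0.002],"rotation":[0,0,0],"grip":52},{"linear":[0.177,0.005,-0.002],"rotation":[0,0,0],"grip":52},{"linear":[0.177,0.005,-0.002],"rotation":[0,0,0],"grip":52}]' 20
python3 - <<'E'
from h import *
st(); goto([488.3,190.3,123],down());st()
E
```

```text
time_s: 2.17
eef_pos: [488.5, 190.5, 124.9]
ee_rot: [0.584, -0.4, 0.582, 0.399]
force: [0.4, -0.1, 0.3]
grip_width: 0.605
t 2.17 p [488.47 190.45 124.91] F [ 0.37 -0.11  0.32] T [0.019 0.013 0.02 ] j6 -1.054 tilt 0.2 jawyaw 68.9 w 51.66
from [488.47 190.45 124.91] linear [ 0.0064  0.0004 -0.0007] rot [-0.      0.0033  0.0062]
t 2.17 p [488.47 190.45 124.91] F [ 0.37 -0.11  0.32] T [0.019 0.013 0.02 ] j6 -1.054 tilt 0.2 jawyaw 68.9 w 51.66
```

```bash
for i in 1; do python3 -m jog '[{"linear":[0.006,0,0],"rotation":[0,0,0],"grip":50},{"linear":[0.006,0,0],"rotation":[0,0,0],"grip":50},{"linear":[0.006,0,0],"rotation":[0,0,0],"grip":50}]'; done; python3 -c "from h import *;st()"; python3 -m jog '[{"linear":[0,0,0],"rotation":[0,0,0],"grip":49},{"linear":[0,0,0],"rotation":[0,0,0],"grip":49}]';python3 -c "from h import *;st()"
```

```text
time_s: 2.42
eef_pos: [488.7, 190.5, 123.6]
ee_rot: [0.585, -0.4, 0.582, 0.399]
force: [-0.0, -0.6, 0.4]
grip_width: 0.584
t 2.42 p [488.7  190.46 123.55] F [-0.05 -0.63  0.43] T [-0.015  0.03   0.075] j6 -1.054 tilt 0.25 jawyaw 68.9 w 49.88
time_s: 2.58
eef_pos: [488.6, 190.1, 123.6]
ee_rot: [0.584, -0.401, 0.582, 0.399]
force: [-1.8, -3.4, 1.9]
grip_width: 0.575
t 2.58 p [488.57 190.14 123.61] F [-1.81 -3.37  1.91] T [-0.662  0.282 -0.034] j6 -1.054 tilt 0.22 jawyaw 68.9 w 49.09
```

```bash
python3 -m jog '[{"linear":[0,0,0],"rotation":[0,0,0],"grip":48.2},{"linear":[0,0,0],"rotation":[0,0,0],"grip":48.2}]'|tail -2;python3 -c "from h import *;st()"
```

```text
force: [-3.0, -5.2, 3.2]
grip_width: 0.566
t 2.75 p [488.45 189.79 123.72] F [-2.99 -5.16  3.18] T [-0.826  0.418  0.001] j6 -1.054 tilt 0.2 jawyaw 68.9 w 48.3
```

```bash
python3 -m jog '[{"linear":[-0.001,0,-0.004],"rotation":[0,0,0],"grip":48.2},{"linear":[-0.001,0,-0.004],"rotation":[0,0,0],"grip":48.2}]'|tail -2;python3 -c "from h import *;st()"
```

```text
force: [1.5, 4.2, -1.7]
grip_width: 0.561
t 2.92 p [488.29 189.43 123.91] F [ 1.52  4.21 -1.75] T [ 0.616 -0.203  0.021] j6 -1.056 tilt 0.27 jawyaw 68.8 w 47.92
```

```bash
python3 -m jog '[{"linear":[0,0,0.0012],"rotation":[0,0,0],"grip":48},{"linear":[0,0,0.0012],"rotation":[0,0,0],"grip":48}]'|tail -2;python3 -c "from h import *;st()"; python3 -m jog '[{"linear":[0,0,0],"rotation":[0,0,0],"grip":47},{"linear":[0,0,0],"rotation":[0,0,0],"grip":47}]'|tail -2;python3 -c "from h import *;st()"
```

```text
force: [-1.2, -0.9, 1.3]
grip_width: 0.566
t 3.08 p [488.37 189.68 123.89] F [-1.21 -0.89  1.33] T [-0.296  0.139  0.047] j6 -1.055 tilt 0.25 jawyaw 68.8 w 48.37
force: [-1.5, -1.4, 1.4]
grip_width: 0.555
t 3.25 p [488.35 189.63 123.98] F [-1.49 -1.44  1.4 ] T [-0.225  0.244  0.046] j6 -1.055 tilt 0.25 jawyaw 68.8 w 47.44
```

```bash
python3 -m jog '[{"linear":[0,0,0],"rotation":[0,0,0],"grip":56},{"linear":[0,0,0],"rotation":[0,0,0],"grip":56},{"linear":[0,0,0],"rotation":[-0.25,0,0],"grip":56},{"linear":[0,0,0],"rotation":[-0.5,0,0],"grip":56},{"linear":[0,0,0],"rotation":[-0.75,0,0],"grip":56},{"linear":[0,0,0],"rotation":[-1,0,0],"grip":56}]'|tail -2; python3 -m jog '[{"linear":[0,0,0],"rotation":[-0.25,0,0],"grip":56},{"linear":[0,0,0],"rotation":[-0.5,0,0],"grip":56},{"linear":[0,0,0],"rotation":[-0.75,0,0],"grip":56},{"linear":[0,0,0],"rotation":[-1,0,0],"grip":56}]'|tail -1;  python3 -m jog '[{"linear":[0,0,0],"rotation":[-0.25,0,0],"grip":56},{"linear":[0,0,0],"rotation":[-0.5,0,0],"grip":56},{"linear":[0,0,0],"rotation":[-0.75,0,0],"grip":56},{"linear":[0,0,0],"rotation":[-1,0,0],"grip":56},{"linear":[0,0,0],"rotation":[-1,0,0],"grip":56}]'|tail -1
python3 - <<'E'
from h import *
st(); goto([488.35,189.65,123],down())
E
```

```text
force: [0.2, 0.4, 0.6]
grip_width: 0.658
grip_width: 0.656
grip_width: 0.651
t 4.5 p [488.59 190.01 123.92] F [0.29 0.25 0.05] T [-0.028  0.026 -0.036] j6 -2.566 tilt 0.3 jawyaw 155.4 w 55.59
from [488.59 190.01 123.92] linear [0.0031 0.0014 0.0002] rot [ 0.     -0.0076  0.0072]
```

```bash
python3 -m jog '[{"linear":[0.003,0.001,0],"rotation":[0,-0.008,0.007],"grip":50},{"linear":[0.003,0.001,0],"rotation":[0,-0.008,0.007],"grip":50},{"linear":[0.003,0.001,0],"rotation":[0,-0.008,0.007],"grip":50}]'|tail -2;python3 -c "from h import *;st()"; python3 -m jog '[{"linear":[0,0,0],"rotation":[0,0,0],"grip":49},{"linear":[0,0,0],"rotation":[0,0,0],"grip":49}]'|tail -2;python3 -c "from h import *;st()"
```

```text
force: [5.8, -1.5, 2.5]
grip_width: 0.586
t 4.75 p [489.61 189.58 123.61] F [ 5.75 -1.53  2.47] T [-0.398 -0.951  0.079] j6 -2.563 tilt 0.17 jawyaw 155.2 w 50.02
force: [5.0, -2.4, 1.8]
grip_width: 0.572
t 4.92 p [490.13 189.41 123.82] F [ 4.96 -2.36  1.84] T [-0.5   -0.754  0.034] j6 -2.561 tilt 0.25 jawyaw 155.1 w 48.81
```

```bash
python3 -m jog '[{"linear":[0,0,-0.0025],"rotation":[0,0,0],"grip":48.5},{"linear":[0,0,-0.0025],"rotation":[0,0,0],"grip":48.5}]'|tail -2;python3 -c "from h import *;st()"
```

```text
force: [0.8, -1.2, 0.9]
grip_width: 0.567
t 5.08 p [490.45 189.19 123.63] F [ 0.83 -1.25  0.89] T [-0.147 -0.295  0.028] j6 -2.561 tilt 0.18 jawyaw 155.1 w 48.42
```

```bash
python3 -m jog '[{"linear":[0,0,-0.0005],"rotation":[0,0,0],"grip":47.3},{"linear":[0,0,-0.0005],"rotation":[0,0,0],"grip":47.3}]'|tail -2;python3 -c "from h import *;st()";python3 -m jog '[{"linear":[0,0,-0.0005],"rotation":[0,0,0],"grip":46.5},{"linear":[0,0,-0.0005],"rotation":[0,0,0],"grip":46.5}]'|tail -2;python3 -c "from h import *;st()"
```

```text
force: [1.0, -1.0, 3.9]
grip_width: 0.563
t 5.25 p [490.53 189.18 123.81] F [ 1.01 -0.96  3.93] T [-0.196 -0.125  0.055] j6 -2.561 tilt 0.18 jawyaw 155.1 w 48.06
force: [-0.4, -0.5, 3.8]
grip_width: 0.557
t 5.42 p [490.53 189.16 123.85] F [-0.42 -0.53  3.77] T [-0.22  -0.043  0.062] j6 -2.561 tilt 0.16 jawyaw 155.0 w 47.56
```

```bash
python3 -m jog '[{"linear":[0,0,0],"rotation":[0,0,0],"grip":42},{"linear":[-0.001,0,0],"rotation":[0,0,0],"grip":42},{"linear":[-0.001,0,0],"rotation":[0,0,0],"grip":42}]' 25|tail -2;python3 -c "from h import *;st()"
```

```text
force: [1.5, -1.0, 1.4]
grip_width: 0.552
t 5.67 p [490.51 189.16 123.98] F [ 1.53 -0.99  1.37] T [-0.209 -0.303  0.123] j6 -2.561 tilt 0.16 jawyaw 155.0 w 47.17
```

Firmly gripped and centred, with near-zero forces. Next I raise the grip a little and start turning in small steps, feeling the force.

```bash
python3 -m jog '[{"linear":[0,0,0],"rotation":[0,0,0],"grip":40},{"linear":[0,0,0],"rotation":[0.05,0,0],"grip":40},{"linear":[0,0,0],"rotation":[0.1,0,0],"grip":40}]' 50|tail -2;python3 -c "from h import *;st()"
```

```text
force: [-0.4, -0.8, 6.0]
grip_width: 0.543
t 5.92 p [490.54 189.2  124.22] F [-0.44 -0.78  6.  ] T [-0.23  0.04  0.25] j6 -2.509 tilt 0.17 jawyaw 152.1 w 46.4
```

```bash
python3 -m jog '[{"linear":[-0.0005,0,0],"rotation":[0.05,0,0],"grip":40},{"linear":[-0.001,0,0],"rotation":[0.1,0,0],"grip":40}]' 50|tail -2;python3 -c "from h import *;st()"; python3 -m jog '[{"linear":[-0.0005,0,0],"rotation":[0.05,0,0],"grip":40},{"linear":[-0.001,0,0],"rotation":[0.1,0,0],"grip":40}]' 50|tail -2;python3 -c "from h import *;st()"
```

```text
force: [-0.0, -0.6, 2.8]
grip_width: 0.538
t 6.08 p [490.38 189.27 124.46] F [-0.01 -0.59  2.8 ] T [-0.175 -0.108  0.209] j6 -2.457 tilt 0.15 jawyaw 149.1 w 45.98
force: [-0.6, -0.0, 1.7]
grip_width: 0.542
t 6.25 p [490.15 189.29 124.62] F [-0.62 -0.04  1.73] T [-0.139 -0.079  0.218] j6 -2.405 tilt 0.11 jawyaw 146.1 w 46.3
```

```bash
J='python3 -c "from h import *;st()"'; python3 -m jog '[{"linear":[-0.0002,0,0],"rotation":[0.08,0,0],"grip":40},{"linear":[-0.0004,0,0],"rotation":[0.16,0,0],"grip":40}]' 50|tail -1;eval $J; python3 -m jog '[{"linear":[-0.0002,0,0],"rotation":[0.08,0,0],"grip":40},{"linear":[-0.0004,0,0],"rotation":[0.16,0,0],"grip":40}]' 50|tail -1;eval $J
```

```text
grip_width: 0.542
t 6.42 p [489.92 189.42 124.72] F [-0.3   0.33  4.78] T [-0.167  0.034  0.114] j6 -2.322 tilt 0.08 jawyaw 141.4 w 46.3
grip_width: 0.542
t 6.58 p [489.87 189.61 124.88] F [0.6  0.43 4.48] T [-0.007 -0.252  0.132] j6 -2.238 tilt 0.09 jawyaw 136.6 w 46.3
```

```bash
J='python3 -c "from h import *;st()"'; python3 -m jog '[{"linear":[-0.0006,0,0],"rotation":[0.08,0,0],"grip":40},{"linear":[-0.0012,0,0],"rotation":[0.16,0,0],"grip":40}]' 50|tail -1;eval $J; python3 -m jog '[{"linear":[-0.0004,0,0],"rotation":[0.08,0,0],"grip":40},{"linear":[-0.0008,0,0],"rotation":[0.16,0,0],"grip":40}]' 50|tail -1;eval $J
```

```text
grip_width: 0.548
t 6.75 p [489.98 189.77 125.16] F [2.01 0.18 0.41] T [-0.099 -0.385  0.061] j6 -2.155 tilt 0.12 jawyaw 131.8 w 46.78
grip_width: 0.54
t 6.92 p [490.13 189.83 125.3 ] F [2.19 0.27 1.13] T [-0.149 -0.367  0.076] j6 -2.072 tilt 0.14 jawyaw 127.0 w 46.14
```

```bash
J='python3 -c "from h import *;st()"'; python3 -m jog '[{"linear":[-0.0004,0,0],"rotation":[0.08,0,0],"grip":40},{"linear":[-0.0008,0,0],"rotation":[0.16,0,0],"grip":40},{"linear":[-0.0011,0,0],"rotation":[0.24,0,0],"grip":40}]' 30|tail -1;eval $J; python3 -m jog '[{"linear":[-0.0004,0,0],"rotation":[0.08,0,0],"grip":40},{"linear":[-0.0008,0,0],"rotation":[0.16,0,0],"grip":40},{"linear":[-0.0011,0,0],"rotation":[0.24,0,0],"grip":40}]' 30|tail -1;eval $J
```

```text
grip_width: 0.539
t 7.17 p [490.24 189.77 125.41] F [2.5  0.55 0.68] T [-0.25  -0.338  0.005] j6 -1.948 tilt 0.15 jawyaw 120.0 w 46.05
grip_width: 0.541
t 7.42 p [490.23 189.75 125.46] F [ 1.71 -1.38 -0.16] T [-0.18  -0.38   0.024] j6 -1.825 tilt 0.14 jawyaw 112.9 w 46.17
```

```bash
J='python3 -c "from h import *;st()"'; python3 -m jog '[{"linear":[-0.0006,0,0],"rotation":[0.08,0,0],"grip":40},{"linear":[-0.0012,0,0],"rotation":[0.16,0,0],"grip":40},{"linear":[-0.002,0,0],"rotation":[0.24,0,0],"grip":40}]' 30|tail -1;eval $J; python3 -m jog '[{"linear":[-0.0006,0,0],"rotation":[0.08,0,0],"grip":40},{"linear":[-0.0012,0,0],"rotation":[0.16,0,0],"grip":40},{"linear":[-0.002,0,0],"rotation":[0.24,0,0],"grip":40}]' 30|tail -1;eval $J
```

```text
grip_width: 0.542
t 7.67 p [490.07 189.67 125.57] F [ 1.6  -2.14 -2.38] T [-0.197 -0.383  0.068] j6 -1.702 tilt 0.1 jawyaw 105.8 w 46.26
grip_width: 0.545
t 7.92 p [489.99 189.52 125.62] F [ 2.32 -1.37 -2.32] T [-0.234 -0.481  0.032] j6 -1.579 tilt 0.07 jawyaw 98.8 w 46.52
```

Run:
```python
from h import *
c=calibration("wrist"); p,d=capture("wrist"); cv2.imwrite("pics/w3.png",p[:,:,::-1])
W=cloud("wrist",d,c); r=np.hypot(W[...,0]-489.8,W[...,1]-189.5)
m=(W[...,2]>150)&(W[...,2]<165)&(r<15); print("top z",m.sum(),np.median(W[m][:,2]))
for a,b in ((40,60),(60,90)):
    m=(W[...,2]>102)&(W[...,2]<116)&(r>a)&(r<b); print("disc",m.sum(),np.median(W[m][:,2]))
for n in ("scene","side"):
    p2,d2=capture(n); cv2.imwrite(f"pics/{n}3.png",p2[:,:,::-1]); W=cloud(n,d2); r=np.hypot(W[...,0]-489.8,W[...,1]-190)
    m=(W[...,2]>150)&(W[...,2]<165)&(r<12); print(n,m.sum(),np.median(W[m][:,2]))
st()
```

```text
top z 4864 155.55974532329088
disc 17496 109.38265421381456
disc 46047 109.37716934963547
scene 68 156.40651026953196
side 5 156.23763770464336
t 8.07 p [489.92 189.5  125.66] F [ 2.29 -1.97 -1.92] T [-0.295 -0.356  0.033] j6 -1.582 tilt 0.06 jawyaw 99.0 w 46.09
```

View pics/w3.png

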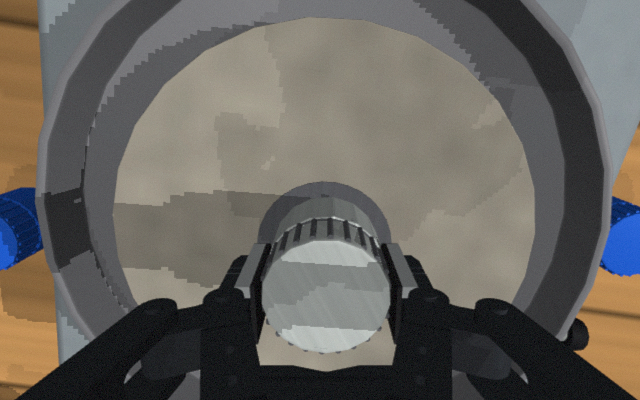

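Run:
```python
import cv2,numpy as np
a=cv2.imread("pics/w1.png")[140:250,275:385]; b=cv2.imread("pics/w2.png")[185:295,270:380]; c=cv2.imread("pics/w3.png")[220:385,240:405]
R=lambda x:cv2.resize(x,(266,266),interpolation=cv2.INTER_CUBIC)
g=np.hstack([R(a),R(b),R(c)]); g=cv2.convertScaleAbs(g,alpha=2.2,beta=-250); cv2.imwrite("pics/cmp.png",g)
```

```text
(no output)
```

View pics/cmp.png

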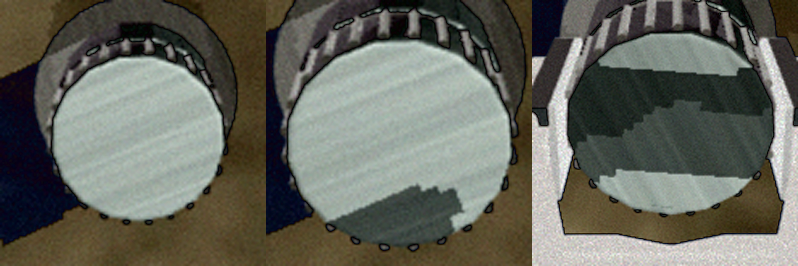

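```bash
cat >> h.py <<'E'
def topview(img,c,ctr,z,half=24,s=5):
    n=int(2*half*s); g=np.linspace(-half,half,n)
    X,Y=np.meshgrid(g+ctr[0],g[::-1]+ctr[1])
    K=c["intrinsics"];T=c["world_from_camera"]
    P=np.stack([X,Y,np.full_like(X,z)],-1)-T[:3,3]; q=P@T[:3,:3]
    u=K[0,2]+K[0,0]*q[...,0]/-q[...,2]; v=K[1,2]-K[1,1]*q[...,1]/-q[...,2]
    return cv2.remap(img,u.astype(np.float32),v.astype(np.float32),cv2.INTER_LINEAR)
E
python3 - <<'E'
from h import *
c=calibration("wrist"); g=topview(cv2.imread("pics/w3.png"),c,(487.5,189.7),155.6)
# w2 calibration reconstructed: rigid camera-in-tool, tool at (488.8,190.3,175.5), jawyaw 68.9, tilt 0
s,p,R=pose(); T=np.eye(4);T[:3,:3]=R.as_matrix();T[:3,3]=p; rel=np.linalg.inv(T)@c["world_from_camera"]
def tool(p,yaw):
    z=np.array([np.cos(yaw),np.sin(yaw),0]);x=np.array([0,0,-1.]);M=np.eye(4);M[:3,:3]=np.stack([x,np.cross(z,x),z],1);M[:3,3]=p;return M
c2=dict(intrinsics=c["intrinsics"],world_from_camera=tool([488.8,190.3,175.5],np.radians(68.8))@rel)
g2=topview(cv2.imread("pics/w2.png"),c2,(487.5,189.7),154)
o=np.hstack([g2,g]); o=cv2.convertScaleAbs(o,alpha=1.5,beta=-90); cv2.imwrite("pics/tv.png",cv2.resize(o,(800,400)))
E
```

```text
(no output)
```

View pics/tv.png

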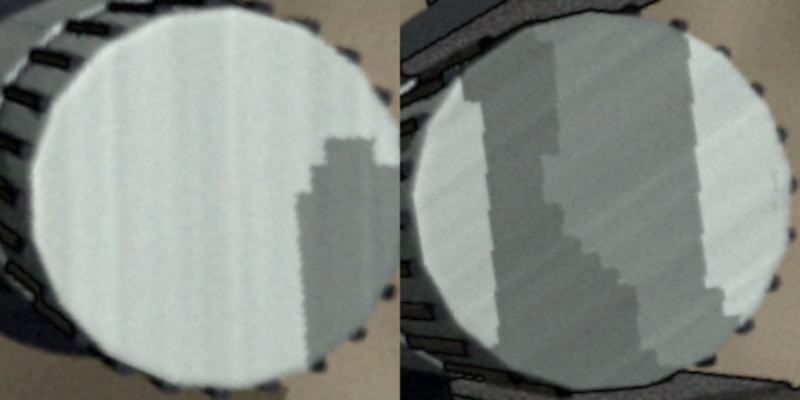

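```bash
J='python3 -c "from h import *;st()"'; for k in 1; do python3 -m jog '[{"linear":[-0.0006,0,0],"rotation":[0.08,0,0],"grip":40},{"linear":[-0.0012,0,0],"rotation":[0.16,0,0],"grip":40},{"linear":[-0.002,0,0],"rotation":[0.24,0,0],"grip":40}]' 30|tail -1;eval $J; python3 -m jog '[{"linear":[-0.0006,0,0],"rotation":[0.08,0,0],"grip":40},{"linear":[-0.0012,0,0],"rotation":[0.16,0,0],"grip":40},{"linear":[-0.002,0,0],"rotation":[0.24,0,0],"grip":40}]' 30|tail -1;eval $J; done
```

```text
grip_width: 0.543
t 8.32 p [489.95 189.45 125.97] F [ 2.4  -1.59 -2.1 ] T [-0.177 -0.547  0.057] j6 -1.461 tilt 0.06 jawyaw 92.0 w 46.38
grip_width: 0.541
t 8.57 p [489.97 189.47 126.29] F [ 3.03 -0.92 -2.79] T [-0.142 -0.477  0.036] j6 -1.34 tilt 0.06 jawyaw 85.1 w 46.2
```

```bash
J='python3 -c "from h import *;st()"'; for k in 1; do python3 -m jog '[{"linear":[-0.0006,-0.0005,0],"rotation":[0.08,0,0],"grip":40},{"linear":[-0.0012,-0.001,0],"rotation":[0.16,0,0],"grip":40},{"linear":[-0.002,-0.001,0],"rotation":[0.24,0,0],"grip":40}]' 30|tail -1;eval $J; python3 -m jog '[{"linear":[-0.0006,0,0],"rotation":[0.08,0,0],"grip":40},{"linear":[-0.0012,0,0],"rotation":[0.16,0,0],"grip":40},{"linear":[-0.002,0,0],"rotation":[0.24,0,0],"grip":40}]' 30|tail -1;eval $J; done
```

```text
grip_width: 0.543
t 8.82 p [490.04 189.43 126.57] F [ 1.59 -1.24 -1.6 ] T [-0.132 -0.311  0.003] j6 -1.219 tilt 0.06 jawyaw 78.1 w 46.35
grip_width: 0.541
t 9.07 p [489.96 189.38 126.89] F [ 2.32 -1.7  -0.34] T [-0.142 -0.411  0.046] j6 -1.097 tilt 0.07 jawyaw 71.2 w 46.2
```

```bash
J='python3 -c "from h import *;st()"'; for k in 1; do python3 -m jog '[{"linear":[-0.0006,-0.0005,0],"rotation":[0.08,0,0],"grip":40},{"linear":[-0.0012,-0.001,0],"rotation":[0.16,0,0],"grip":40},{"linear":[-0.0018,-0.001,0],"rotation":[0.24,0,0],"grip":40}]' 30|tail -1;eval $J; python3 -m jog '[{"linear":[-0.0006,0,0],"rotation":[0.08,0,0],"grip":40},{"linear":[-0.0012,0,0],"rotation":[0.16,0,0],"grip":40},{"linear":[-0.0018,0,0],"rotation":[0.24,0,0],"grip":40}]' 30|tail -1;eval $J; done
```

```text
grip_width: 0.541
t 9.32 p [489.95 189.25 127.13] F [ 0.9  -1.02 -1.97] T [-0.117 -0.196  0.019] j6 -0.977 tilt 0.11 jawyaw 64.2 w 46.19
grip_width: 0.542
t 9.57 p [489.9  189.23 127.47] F [ 2.46 -1.22 -1.06] T [-0.214 -0.388  0.059] j6 -0.855 tilt 0.13 jawyaw 57.3 w 46.26
```

```bash
J='python3 -c "from h import *;st()"'; for k in 1; do python3 -m jog '[{"linear":[-0.0006,0,0],"rotation":[0.1,0,0],"grip":40},{"linear":[-0.0012,0,0],"rotation":[0.2,0,0],"grip":40},{"linear":[-0.0018,0,0],"rotation":[0.3,0,0],"grip":40},{"linear":[-0.0024,0,0],"rotation":[0.4,0,0],"grip":40}]' 30|tail -1;eval $J; python3 -m jog '[{"linear":[-0.0006,0,0],"rotation":[0.1,0,0],"grip":40},{"linear":[-0.0012,0,0],"rotation":[0.2,0,0],"grip":40},{"linear":[-0.0018,0,0],"rotation":[0.3,0,0],"grip":40},{"linear":[-0.0024,0,0],"rotation":[0.4,0,0],"grip":40}]' 30|tail -1;eval $J; done
```

```text
grip_width: 0.538
t 9.9 p [489.87 189.22 128.08] F [ 1.53 -1.53 -0.5 ] T [-0.129 -0.346  0.057] j6 -0.654 tilt 0.14 jawyaw 45.7 w 45.92
grip_width: 0.539
t 10.23 p [489.85 189.2  128.68] F [ 2.54 -1.05 -0.15] T [-0.188 -0.388  0.007] j6 -0.452 tilt 0.15 jawyaw 34.1 w 46.05
```

```bash
J='python3 -c "from h import *;st()"'; for k in 1; do python3 -m jog '[{"linear":[-0.0006,0,0],"rotation":[0.1,0,0],"grip":40},{"linear":[-0.0012,0,0],"rotation":[0.2,0,0],"grip":40},{"linear":[-0.0018,0,0],"rotation":[0.3,0,0],"grip":40},{"linear":[-0.0024,0,0],"rotation":[0.4,0,0],"grip":40}]' 30|tail -1;eval $J; python3 -m jog '[{"linear":[-0.0006,0,0],"rotation":[0.1,0,0],"grip":40},{"linear":[-0.0012,0,0],"rotation":[0.2,0,0],"grip":40},{"linear":[-0.0018,0,0],"rotation":[0.3,0,0],"grip":40},{"linear":[-0.0024,0,0],"rotation":[0.4,0,0],"grip":40}]' 30|tail -1;eval $J; done
```

```text
grip_width: 0.541
t 10.57 p [489.92 189.27 129.3 ] F [ 1.96 -0.72 -0.48] T [-0.1   -0.487  0.037] j6 -0.25 tilt 0.15 jawyaw 22.6 w 46.18
grip_width: 0.539
t 10.9 p [489.96 189.3  129.98] F [ 1.94 -1.06 -0.16] T [-0.146 -0.379 -0.068] j6 -0.049 tilt 0.14 jawyaw 11.0 w 46.06
```

```bash
J='python3 -c "from h import *;st()"'; for k in 1; do python3 -m jog '[{"linear":[-0.0006,0,0],"rotation":[0.1,0,0],"grip":40},{"linear":[-0.0012,0,0],"rotation":[0.2,0,0],"grip":40},{"linear":[-0.0018,0,0],"rotation":[0.3,0,0],"grip":40},{"linear":[-0.0024,0,0],"rotation":[0.4,0,0],"grip":40}]' 30|tail -1;eval $J; python3 -m jog '[{"linear":[-0.0006,0,0],"rotation":[0.1,0,0],"grip":40},{"linear":[-0.0012,0,0],"rotation":[0.2,0,0],"grip":40},{"linear":[-0.0018,0,0],"rotation":[0.3,0,0],"grip":40},{"linear":[-0.0024,0,0],"rotation":[0.4,0,0],"grip":40}]' 30|tail -1;eval $J; done
```

```text
grip_width: 0.539
t 11.23 p [490.   189.3  130.63] F [ 2.51 -1.42  0.29] T [-0.174 -0.387  0.024] j6 0.153 tilt 0.15 jawyaw -0.5 w 46.0
grip_width: 0.538
t 11.57 p [489.99 189.35 131.28] F [ 1.54 -1.3   1.26] T [-0.158 -0.36   0.033] j6 0.354 tilt 0.15 jawyaw -12.1 w 45.92
```

```bash
J='python3 -c "from h import *;st()"'; for k in 1; do python3 -m jog '[{"linear":[-0.0006,0,0],"rotation":[0.1,0,0],"grip":40},{"linear":[-0.0012,0,0],"rotation":[0.2,0,0],"grip":40},{"linear":[-0.0018,0,0],"rotation":[0.3,0,0],"grip":40},{"linear":[-0.0024,0,0],"rotation":[0.4,0,0],"grip":40}]' 30|tail -1;eval $J; python3 -m jog '[{"linear":[-0.0006,0,0],"rotation":[0.1,0,0],"grip":40},{"linear":[-0.0012,0,0],"rotation":[0.2,0,0],"grip":40},{"linear":[-0.0018,0,0],"rotation":[0.3,0,0],"grip":40},{"linear":[-0.0024,0,0],"rotation":[0.4,0,0],"grip":40}]' 30|tail -1;eval $J; python3 -m jog '[{"linear":[-0.0006,0,0],"rotation":[0.1,0,0],"grip":40},{"linear":[-0.0012,0,0],"rotation":[0.2,0,0],"grip":40},{"linear":[-0.0018,0,0],"rotation":[0.3,0,0],"grip":40},{"linear":[-0.0024,0,0],"rotation":[0.4,0,0],"grip":40}]' 30|tail -1;eval $J; done
```

```text
grip_width: 0.541
t 11.9 p [489.97 189.36 131.89] F [ 1.34 -1.24 -0.8 ] T [-0.186 -0.37   0.039] j6 0.556 tilt 0.16 jawyaw -23.6 w 46.18
grip_width: 0.542
t 12.23 p [489.96 189.43 132.56] F [ 1.12 -0.24  1.3 ] T [-0.075 -0.262  0.075] j6 0.758 tilt 0.17 jawyaw -35.2 w 46.3
grip_width: 0.544
t 12.57 p [489.95 189.42 133.23] F [ 1.31 -1.46  0.06] T [-0.211 -0.29   0.077] j6 0.959 tilt 0.17 jawyaw -46.8 w 46.47
```

Run:
```python
from h import *
st(); c=calibration("wrist"); p,d=capture("wrist"); cv2.imwrite("pics/w4.png",p[:,:,::-1])
W=cloud("wrist",d,c); r=np.hypot(W[...,0]-489.8,W[...,1]-189.5)
m=(W[...,2]>148)&(W[...,2]<170)&(r<15); zt=np.median(W[m][:,2]); print("top z",m.sum(),zt)
m=(W[...,2]>102)&(W[...,2]<116)&(r>60)&(r<90); print("disc",m.sum(),np.median(W[m][:,2]))
o=np.hstack([cv2.convertScaleAbs(topview(p[:,:,::-1].copy(),c,(489,189.7),zt),alpha=1.5,beta=-90),cv2.resize(p[200:395,220:420,::-1],(240,240))]); cv2.imwrite("pics/tv4.png",cv2.resize(o,None,fx=1.6,fy=1.6))
st()
```

```text
t 12.57 p [489.95 189.42 133.23] F [ 1.31 -1.46  0.06] T [-0.211 -0.29   0.077] j6 0.959 tilt 0.17 jawyaw -46.8 w 46.47
top z 4897 163.22611093415506
disc 44580 109.41435032566338
t 12.62 p [489.92 189.44 133.24] F [ 1.19 -0.19  0.14] T [-0.138 -0.204 -0.026] j6 0.962 tilt 0.18 jawyaw -46.9 w 46.48
```

View pics/tv4.png

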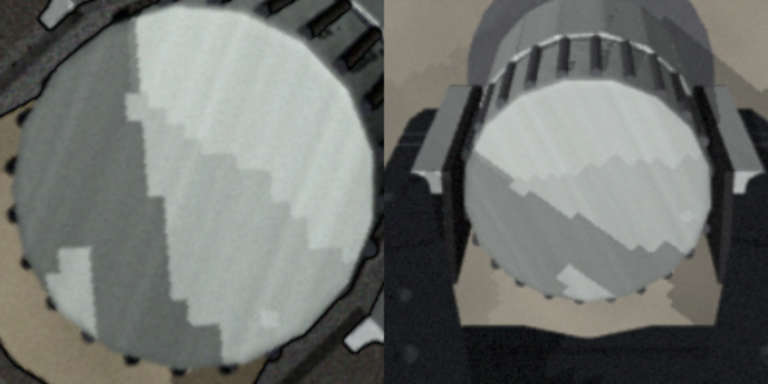

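The nut's streaks show that it turned about 200° with the gripper. Its top climbed from 154.0 to 163.2 mm, and the disc rose 1.2 mm. Now a gentle test lift.

```bash
J='python3 -c "from h import *;st()"'; python3 -m jog '[{"linear":[-0.001,0,0],"rotation":[0.05,0,0],"grip":40},{"linear":[-0.002,0,0],"rotation":[0.1,0,0],"grip":40},{"linear":[-0.003,0,0],"rotation":[0.15,0,0],"grip":40},{"linear":[-0.003,0,0],"rotation":[0.15,0,0],"grip":40}]' 30|tail -1;eval $J; python3 -m jog '[{"linear":[-0.001,0,0],"rotation":[0.05,0,0],"grip":40},{"linear":[-0.002,0,0],"rotation":[0.1,0,0],"grip":40},{"linear":[-0.003,0,0],"rotation":[0.15,0,0],"grip":40},{"linear":[-0.003,0,0],"rotation":[0.15,0,0],"grip":40}]' 30|tail -1;eval $J
```

```text
grip_width: 0.542
t 12.95 p [489.51 189.44 133.78] F [ 0.57 -0.85 -1.31] T [-0.145 -0.155 -0.007] j6 1.037 tilt 0.24 jawyaw -51.2 w 46.29
grip_width: 0.541
t 13.28 p [489.38 189.42 134.51] F [ 1.13 -1.9  -2.26] T [-0.251 -0.207 -0.005] j6 1.112 tilt 0.26 jawyaw -55.5 w 46.23
```

```bash
J='python3 -c "from h import *;st()"'; python3 -m jog '[{"linear":[-0.002,0,0],"rotation":[0,0,0],"grip":40},{"linear":[-0.004,0,0],"rotation":[0,0,0],"grip":40},{"linear":[-0.006,0,0],"rotation":[0,0,0],"grip":40}]' 30|tail -1;eval $J; python3 -m jog '[{"linear":[-0.002,0,0],"rotation":[0,0,0],"grip":40},{"linear":[-0.004,0,0],"rotation":[0,0,0],"grip":40},{"linear":[-0.006,0,0],"rotation":[0,0,0],"grip":40}]' 30|tail -1;eval $J
```

```text
grip_width: 0.538
t 13.53 p [489.26 189.38 136.24] F [ 0.91 -1.21 -3.19] T [-0.239 -0.173 -0.041] j6 1.112 tilt 0.28 jawyaw -55.5 w 45.98
grip_width: 0.543
t 13.78 p [489.16 189.46 138.09] F [ 1.07 -0.86 -2.19] T [-0.134 -0.073 -0.01 ] j6 1.112 tilt 0.3 jawyaw -55.5 w 46.38
```

```bash
J='python3 -c "from h import *;st()"'; python3 -m jog '[{"linear":[-0.004,0,0],"rotation":[0,0,0],"grip":40},{"linear":[-0.01,0,0],"rotation":[0,0,0],"grip":40},{"linear":[-0.02,0,0],"rotation":[0,0,0],"grip":40},{"linear":[-0.035,0,0],"rotation":[0,0,0],"grip":40},{"linear":[-0.035,0,0],"rotation":[0,0,0],"grip":40}]' 40|tail -1;eval $J; python3 -m jog '[{"linear":[-0.02,0,0],"rotation":[0,0,0],"grip":40},{"linear":[-0.05,0,0],"rotation":[0,0,0],"grip":40},{"linear":[-0.08,0,0],"rotation":[0,0,0],"grip":40},{"linear":[-0.11,0,0],"rotation":[0,0,0],"grip":40},{"linear":[-0.13,0,0],"rotation":[0,0,0],"grip":40},{"linear":[-0.13,0,0],"rotation":[0,0,0],"grip":40}]' 40|tail -1;eval $J
python3 - <<'E'
from h import *
goto([489,-219,187],down())
p,d=capture("scene"); cv2.imwrite("pics/s5.png",p[:,:,::-1])
s,p,R=pose(); print(R.as_matrix()[:,1:].round(3))
E
```

```text
grip_width: 0.542
t 14.2 p [489.56 189.57 149.64] F [ 0.06 -0.43 -1.48] T [-0.034  0.002 -0.028] j6 1.111 tilt 0.24 jawyaw -55.5 w 46.26
grip_width: 0.54
t 14.7 p [490.3  189.62 190.38] F [ 0.52  0.64 -1.22] T [-0.046  0.003  0.02 ] j6 1.112 tilt 0.16 jawyaw -55.5 w 46.14
from [490.3  189.62 190.38] linear [ 0.0076 -0.7759  1.1195] rot [-0.     -0.0052 -0.0018]
[[ 0.824  0.567]
 [ 0.567 -0.824]
 [-0.    -0.003]]
```

View pics/s5.png

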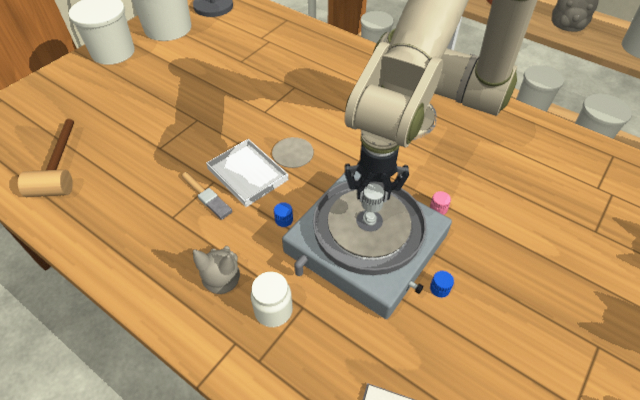

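```bash
J='python3 -c "from h import *;st()"'; python3 -m jog '[{"linear":[0,-0.03,0.04],"rotation":[0,0,0],"grip":40},{"linear":[0,-0.075,0.108],"rotation":[0,0,0],"grip":40},{"linear":[0,-0.13,0.187],"rotation":[0,0,0],"grip":40},{"linear":[0,-0.19,0.274],"rotation":[0,0,0],"grip":40},{"linear":[0,-0.25,0.36],"rotation":[0,0,0],"grip":40},{"linear":[0,-0.31,0.447],"rotation":[0,0,0],"grip":40},{"linear":[0,-0.37,0.534],"rotation":[0,0,0],"grip":40},{"linear":[0,-0.43,0.62],"rotation":[0,0,0],"grip":40},{"linear":[0,-0.49,0.707],"rotation":[0,0,0],"grip":40},{"linear":[0,-0.54,0.779],"rotation":[0,0,0],"grip":40},{"linear":[0,-0.58,0.837],"rotation":[0,0,0],"grip":40},{"linear":[0,-0.6,0.866],"rotation":[0,0,0],"grip":40}]' 40|tail -1;eval $J
python3 - <<'E'
from h import *
goto([489,-219,187],down())
E
```

```text
grip_width: 0.54
t 15.75 p [ 488.64 -128.68  188.15] F [ 0.01  0.91 -2.01] T [0.005 0.003 0.022] j6 0.48 tilt 0.21 jawyaw -55.6 w 46.13
from [ 488.64 -128.68  188.15] linear [ 0.0031 -0.1692  0.2491] rot [ 0.     -0.0072  0.0019]
```

```bash
J='python3 -c "from h import *;st()"'; python3 -m jog '[{"linear":[0,-0.05,0.07],"rotation":[0,-0.007,0.002],"grip":40},{"linear":[0,-0.1,0.148],"rotation":[0,-0.007,0.002],"grip":40},{"linear":[0,-0.145,0.214],"rotation":[0,-0.007,0.002],"grip":40},{"linear":[0.003,-0.169,0.249],"rotation":[0,-0.007,0.002],"grip":40},{"linear":[0.003,-0.169,0.249],"rotation":[0,-0.007,0.002],"grip":40}]' 40|tail -1;eval $J
python3 - <<'E'
from h import *
c=calibration("wrist"); p,d=capture("wrist"); cv2.imwrite("pics/w6.png",p[:,:,::-1])
W=cloud("wrist",d,c)
m=(W[...,2]>-5)&(W[...,2]<10)
print("nut top z",np.median(W[(W[...,2]>200)&(W[...,2]<235)][:,2]))
for a in ("scene","side"):
    q,dd=capture(a); cv2.imwrite(f"pics/{a}6.png",q[:,:,::-1])
st()
E
```

```text
grip_width: 0.539
t 16.17 p [ 488.83 -220.38  186.33] F [ 1.19  0.7  -1.43] T [-0.019  0.005  0.034] j6 0.33 tilt 0.05 jawyaw -55.7 w 46.05
nut top z 216.28930886004545
t 16.32 p [ 489.03 -217.71  186.79] F [ 0.24  0.47 -1.08] T [ 0.05  -0.039  0.003] j6 0.331 tilt 0.06 jawyaw -55.5 w 46.13
```

View pics/w6.png

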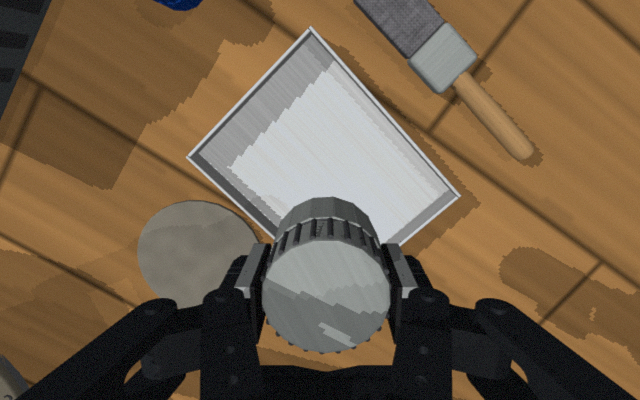

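View pics/side6.png

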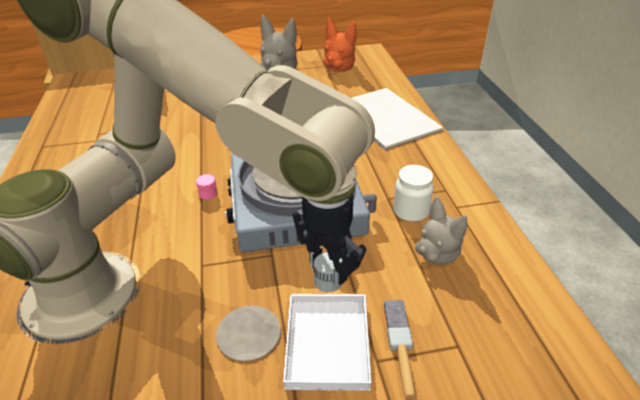

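Run:
```python
from h import *
a,b,c=[ray("wrist",*q,26) for q in ((311,28),(188,156),(460,194))]; print(a,b,c,(b+c)/2, np.linalg.norm(a-b),np.linalg.norm(a-c))
for n,u in dict(scene=[(248,139),(287,179),(246,205),(207,162)]).items(): pass
goto([488,-220,130],down()); st()
```

```text
[ 576.21341634 -142.73262348   26.        ] [ 434.20849281 -112.05890281   26.        ] [ 539.15100485 -324.41775775   26.        ] [ 486.67974883 -218.23833028   26.        ] 145.27998982961344 185.4268329031579
from [ 489.03 -217.71  186.79] linear [ 0.1893 -0.0072  0.0046] rot [-0.     -0.0022 -0.0002]
t 16.32 p [ 489.03 -217.71  186.79] F [ 0.24  0.47 -1.08] T [ 0.05  -0.039  0.003] j6 0.331 tilt 0.06 jawyaw -55.5 w 46.13
```

```bash
J='python3 -c "from h import *;st()"'; python3 -m jog '[{"linear":[0.03,-0.004,0.002],"rotation":[0,-0.002,0],"grip":40},{"linear":[0.09,-0.007,0.004],"rotation":[0,-0.002,0],"grip":40},{"linear":[0.17,-0.007,0.004],"rotation":[0,-0.002,0],"grip":40},{"linear":[0.26,-0.007,0.004],"rotation":[0,-0.002,0],"grip":40},{"linear":[0.35,-0.007,0.004],"rotation":[0,-0.002,0],"grip":40},{"linear":[0.42,-0.007,0.004],"rotation":[0,-0.002,0],"grip":40},{"linear":[0.47,-0.007,0.004],"rotation":[0,-0.002,0],"grip":40},{"linear":[0.5,-0.007,0.004],"rotation":[0,-0.002,0],"grip":40},{"linear":[0.51,-0.007,0.004],"rotation":[0,-0.002,0],"grip":40},{"linear":[0.51,-0.007,0.004],"rotation":[0,-0.002,0],"grip":40}]' 40|tail -1;eval $J
python3 - <<'E'
from h import *
goto([487.5,-219,22],down())
E
```

```text
grip_width: 0.543
t 17.15 p [ 487.89 -219.17   33.51] F [-0.05  0.34 -1.71] T [ 0.025 -0.002  0.015] j6 0.327 tilt 0.04 jawyaw -55.5 w 46.35
from [ 487.89 -219.17   33.51] linear [ 0.0384 -0.0007 -0.0012] rot [ 0.     -0.0014  0.    ]
```

```bash
J='python3 -c "from h import *;st()"'; python3 -m jog '[{"linear":[0.01,0,0],"rotation":[0,0,0],"grip":40},{"linear":[0.02,0,0],"rotation":[0,0,0],"grip":40},{"linear":[0.03,0,0],"rotation":[0,0,0],"grip":40},{"linear":[0.037,0,0],"rotation":[0,0,0],"grip":40},{"linear":[0.037,0,0],"rotation":[0,0,0],"grip":40}]' 40|tail -1;eval $J;  python3 -m jog '[{"linear":[0.002,0,0],"rotation":[0,0,0],"grip":40},{"linear":[0.004,0,0],"rotation":[0,0,0],"grip":40},{"linear":[0.004,0,0],"rotation":[0,0,0],"grip":40}]' 40|tail -1;eval $J
```

```text
grip_width: 0.537
t 17.57 p [ 487.72 -219.09   22.13] F [-0.14 -0.37 -2.45] T [ 0.001 -0.01   0.019] j6 0.327 tilt 0.07 jawyaw -55.5 w 45.86
grip_width: 0.541
t 17.82 p [ 487.75 -219.11   20.95] F [ 0.05  0.06 -1.9 ] T [ 0.017 -0.055 -0.017] j6 0.327 tilt 0.06 jawyaw -55.5 w 46.24
```

```bash
J='python3 -c "from h import *;st()"'; python3 -m jog '[{"linear":[0.002,0,0],"rotation":[0,0,0],"grip":40},{"linear":[0.003,0,0],"rotation":[0,0,0],"grip":40},{"linear":[0.003,0,0],"rotation":[0,0,0],"grip":40}]' 40|tail -1;eval $J;  python3 -m jog '[{"linear":[0.002,0,0],"rotation":[0,0,0],"grip":40},{"linear":[0.003,0,0],"rotation":[0,0,0],"grip":40},{"linear":[0.003,0,0],"rotation":[0,0,0],"grip":40}]' 40|tail -1;eval $J
```

```text
grip_width: 0.541
t 18.07 p [ 487.74 -219.08   20.  ] F [-0.18 -0.18 -2.22] T [ 0.003 -0.028 -0.031] j6 0.327 tilt 0.06 jawyaw -55.5 w 46.23
grip_width: 0.544
t 18.32 p [ 487.69 -219.09   19.02] F [ 1.25 -0.21 -2.01] T [-0.043  0.027 -0.036] j6 0.327 tilt 0.07 jawyaw -55.5 w 46.47
```

```bash
J='python3 -c "from h import *;st()"'; python3 -m jog '[{"linear":[0.001,0,0],"rotation":[0,0,0],"grip":40},{"linear":[0.002,0,0],"rotation":[0,0,0],"grip":40},{"linear":[0.002,0,0],"rotation":[0,0,0],"grip":40}]' 40|tail -1;eval $J;  python3 -m jog '[{"linear":[0.001,0,0],"rotation":[0,0,0],"grip":40},{"linear":[0.002,0,0],"rotation":[0,0,0],"grip":40},{"linear":[0.002,0,0],"rotation":[0,0,0],"grip":40}]' 40|tail -1;eval $J
```

```text
grip_width: 0.538
t 18.57 p [ 487.68 -219.06   18.37] F [-0.17  0.11 -2.24] T [ 0.003 -0.064 -0.049] j6 0.327 tilt 0.08 jawyaw -55.5 w 45.95
grip_width: 0.544
t 18.82 p [ 487.71 -219.09   18.02] F [-0.77  0.28  2.9 ] T [0.203 0.258 0.   ] j6 0.327 tilt 0.07 jawyaw -55.5 w 46.44
```

Touchdown felt (Fz went from -2.2 to +2.9 N). Releasing gently.

```bash
J='python3 -c "from h import *;st()"'; python3 -m jog '[{"linear":[0,0,0],"rotation":[0,0,0],"grip":46},{"linear":[0,0,0],"rotation":[0,0,0],"grip":47},{"linear":[0,0,0],"rotation":[0,0,0],"grip":48.5},{"linear":[0,0,0],"rotation":[0,0,0],"grip":51},{"linear":[0,0,0],"rotation":[0,0,0],"grip":55},{"linear":[0,0,0],"rotation":[0,0,0],"grip":60},{"linear":[0,0,0],"rotation":[0,0,0],"grip":64},{"linear":[0,0,0],"rotation":[0,0,0],"grip":64}]' 20|tail -1;eval $J; python3 -m jog '[{"linear":[-0.01,0,0],"rotation":[0,0,0],"grip":64},{"linear":[-0.04,0,0],"rotation":[0,0,0],"grip":64},{"linear":[-0.08,0,0],"rotation":[0,0,0],"grip":64},{"linear":[-0.14,0,0],"rotation":[0,0,0],"grip":64},{"linear":[-0.21,0,0],"rotation":[0,0,0],"grip":64},{"linear":[-0.29,0,0],"rotation":[0,0,0],"grip":64},{"linear":[-0.37,0,0],"rotation":[0,0,0],"grip":64},{"linear":[-0.44,0,0],"rotation":[0,0,0],"grip":64},{"linear":[-0.5,0,0],"rotation":[0,0,0],"grip":64},{"linear":[-0.53,0,0],"rotation":[0,0,0],"grip":64},{"linear":[-0.53,0,0],"rotation":[0,0,0],"grip":64}]' |tail -1;eval $J
python3 - <<'E'
from h import *
c=calibration("wrist"); p,d=capture("wrist"); W=cloud("wrist",d,c); cv2.imwrite("pics/w7.png",p[:,:,::-1])
m=(W[...,2]>40)&(W[...,2]<60)&(np.hypot(W[...,0]-487,W[...,1]+219)<60); t=W[m]; print("nut top",m.sum(),np.median(t,0),t[:,2].std())
A=np.c_[t[:,:2]-t[:,:2].mean(0),np.ones(len(t))]; i=abs(t[:,2]-np.median(t[:,2]))<3; k=np.linalg.lstsq(A[i],t[i,2],rcond=None)[0]; print("slope",k[:2])
q,dd=capture("side"); cv2.imwrite("pics/side7.png",q[:,:,::-1]); q,dd=capture("scene"); cv2.imwrite("pics/scene7.png",q[:,:,::-1]); st()
E
```

```text
grip_width: 0.748
t 19.48 p [ 487.78 -219.13   18.07] F [ 0.4   0.64 -1.06] T [-0.012 -0.043 -0.037] j6 0.327 tilt 0.06 jawyaw -55.5 w 63.89
grip_width: 0.752
t 20.4 p [ 488.53 -219.67  179.35] F [ 0.58 -0.5  -0.12] T [-0.057  0.002 -0.025] j6 0.327 tilt 0.18 jawyaw -55.5 w 64.18
nut top 2809 [ 487.74775817 -217.71822408   47.91131232] 1.1404213995075387
slope [-0.00403497 -0.00209059]
t 20.55 p [ 487.46 -218.94  176.02] F [-0.43  0.5  -0.09] T [ 0.057  0.022 -0.005] j6 0.327 tilt 0.16 jawyaw -55.5 w 64.26
```

View pics/w7.png

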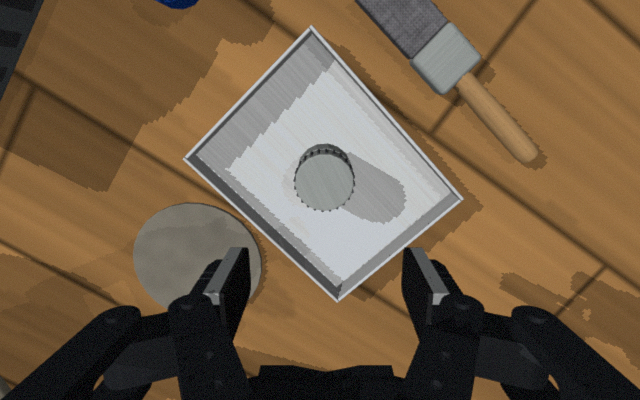

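View pics/side7.png

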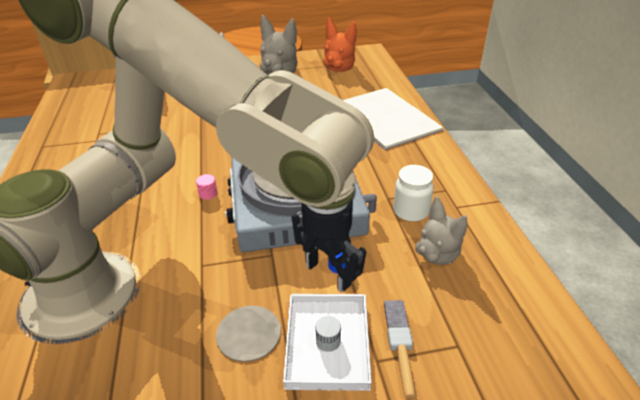

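View pics/scene7.png

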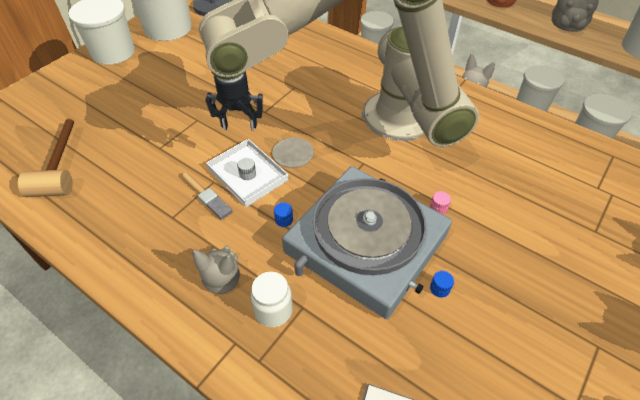

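The nut stands upright mid-tray, at side (328,333) and wrist (324,180). The cast, tub, brush and spare disc are at their original pixels, and the gripper is clear.

```bash
python3 -c "
from rig import finish_job; print(finish_job())"
```

```text
the job is handed in; nothing more can be done
None
```

The nut is off the spindle and standing upright in the parts tray. I handed the job in at about 20.5 s of the 64 s allowed; `finish_job()` gave no verdict.

**What I did:** I centred the gripper on the nut by touch in two directions about 90° apart. I then turned it clockwise by about 210° in small steps, raising the arm as the nut climbed. After that I lifted it straight up, carried it over, and let go after feeling it touch the tray floor.

**Forces:**
- Every wrist reading I took while gripping and turning stayed at about 6 N or less in each direction.
- The turning torque fell from 0.25 N m to nearly nothing.
- I read the sensor only between moves, and the contact forces on the thread and disc cannot be read directly.

**Last checks:**
- **Rotation:** the streaks on the nut's top confirmed it really turned with the gripper.
- **Lift-off:** once it was free, the wrist carried only the nut's weight, about 2 N.
- **Placement:** the nut's top is level, with a slope below 0.005 rad, about 1 to 2 mm from the tray centre.
- **Surroundings:** the cast, tub, brush and spare disc look unmoved in the pictures, and the gripper is open well above the nut.

**Disagreements:**
- The cameras differed by 2 to 4 mm on where the nut was, so I settled that by touch.
- Depth put the nut's top at 47.9 mm, 1 to 2 mm lower than expected. That is within the calibration error.

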